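Torque the closing bolt of a digestion vessel with a click wrench

TASK

Take the click-type torque wrench from its rest, set its socket squarely and fully down over the brass hex bolt on top of the clamped digestion vessel without forcing it, and tighten the bolt (clockwise from above) until the wrench clicks. Stop pulling as soon as it gives: pulling on through the click would over-torque the seal. Then ease off, lift the wrench off the bolt and lay it back in both forks of its rest as it lay before, and leave everything else on the bench alone.

Things in the scene. Friction and masses are not known exactly. Their poses are not given: they have to be found in the camera images.
- wrench: Click-type torque wrench, 248 mm from socket axis to butt, 0.38 kg: steel socket opening downward, a round head with the click clutch (no ratchet), thin steel tube, black grip with a red band, steel butt. Origin: centre of the socket's open mouth; x points from there along the head towards the handle, z up the socket's axis. The handle's axis lies 40 mm above the mouth, the top of the head 59 mm above it.
- socket_mouth (a point): Centre of the socket's open mouth: the origin and axes of wrench. The hex socket is 50 mm in outside diameter, 37.8 mm across flats inside and 24 mm deep, with flats that face +x and every 60 degrees from there while the clutch is at 0; the lowest 6 mm flare to about 42 mm across flats at the rim.
- wrench_grip (a point): Best place to hold the black grip, on the handle's axis, 150 mm from the socket axis and 40 mm above the mouth; x points along the handle away from the socket, z up. The grip is 24 mm wide and 24 mm high with flat sides and runs from 104 to 216 mm from the socket axis; the tube before it is 15 mm thick, the butt behind it 20 mm.
- socket (a joint): Click clutch between head and socket, about the socket's axis (rad). 0: in line, held so by a preloaded spring. Once the moment about the bolt reaches 1.45 N m (9.7 N sideways at wrench_grip, less if the hand also twists) it gives: the handle swings on clockwise while socket and bolt stand still at constant moment. 0.08 is a full click, above 0.20 is overpulled, 0.26 the stop. Unloaded, it springs back to 0.
- bolt_top (a point): Centre of the top face of the brass closing bolt: a hex 36 mm across flats, 16 mm high, with a thin red mark on top. z up, about 116 mm above the worktop; flats face this frame's +x and every 60 degrees from there, so the socket fits in six positions, each with about 0.1 rad of play either way. The bolt turns about this z axis; it tightens clockwise seen from above.
- bolt_flange (a point): Centre of the top face of the bolt's round brass flange (57 mm diameter), 16 mm below bolt_top, same axes. The socket is fully down when its mouth stands on this flange. The bolt resists turning with 0.8 to 1.15 N m at first and 1 N m more per rad: the click comes after 0.3 to 0.65 rad of turning, and how much cannot be seen beforehand. Friction keeps it where it is left.
- clamp: Grey base plate, 104 x 146 x 12 mm, fixed to the bench, with two blue jaws that hold the steel vessel (67 mm diameter) upright under the bolt; the 146 mm lie along y. Origin: centre of its underside, under the bolt.
- wrench_rest: Grey rest fixed to the bench, base 210 x 90 x 10 mm. Origin: centre of its underside; x from the socket end to the butt end of the wrench lying in it, z up. Two flared forks, 14 mm long, tips 97 mm high: x=-75 mm (tube, 20 mm wide) and x=+82 mm (butt, 25 mm wide). The wrench lies with its axis 80 mm up, wrench_grip over the origin and the socket axis at x=-150 mm, mouth 40 mm up.
- gyratory_shaker: Brown shaker with a flat top, fixed, at the back of the bench between the rest and the clamp: 330 mm deep (x), 320 mm wide (y), 177 mm high; origin near the centre of its underside. Its front edge, two knobs included, lies 180 mm nearer the robot than its origin. Not used: carry the wrench over or round it.
- tube_rack: Small blue microtube rack, 60 x 100 x 35 mm, loose; origin at the centre of its underside. To be left alone.
- white_jar: White capped jar, 48 mm diameter, 105 mm high, loose; origin at the centre of its underside. To be left alone.
- timer: Grey-white bench timer with a dark display, 98 x 82 x 23 mm, loose; origin at the centre of its underside. To be left alone.

How it is judged:
On the way, in this order (a step that is already met when the one before it is completed fails the run):
1. the socket is squarely and fully down over the hex (z of wrench in the frame of bolt_top below -0.011 m and horizontal distance between wrench and bolt_top below 0.004 m and angle between wrench's own z axis and vertical below 0.12 rad), for 0.2 s.
2. with the socket down on the bolt, the wrench clicks (its clutch gives by 0.08 rad or more) (all of step 1 and value of joint socket above 0.08 rad), for 0.05 s.
At the end, for the whole second after the job is handed in: The wrench lies at rest in both forks, socket down at the same end as before: holding place within 22 mm along, 10 mm across and 6 mm in height of its place in the rest, socket mouth within 15 mm across and 8 mm in height, tilt under 0.15 rad, clutch back at 0 (under 0.03 rad) (x of wrench_grip in the frame of wrench_rest between -0.022 and 0.022 m and y of wrench_grip in the frame of wrench_rest between -0.01 and 0.01 m and z of wrench_grip in the frame of wrench_rest between 0.074 and 0.086 m and y of wrench in the frame of wrench_rest between -0.015 and 0.015 m and z of wrench in the frame of wrench_rest between 0.032 and 0.048 m and angle between wrench's own z axis and vertical below 0.15 rad and value of joint socket below 0.03 rad and linear speed of wrench below 0.02 m/s); the robot touches nothing.
It fails at once if the handle is pulled on through the click (click clutch above 0.20 rad), which over-torques the bolt (value of joint socket above 0.2 rad).
It fails at once if the socket is forced onto the bolt: pressed on it with over 45 N before it is down over the hex (contact force between wrench and bolt above 45 N and z of wrench in the frame of bolt_top above -0.011 m).
It fails at once if the tube rack is pushed away (over 30 mm) or tipped (distance of tube_rack from where it was at the start of the episode above 0.03 m or angle between tube_rack's own z axis and vertical above 0.4 rad).
It fails at once if the white jar is pushed away (over 30 mm) or tipped (distance of white_jar from where it was at the start of the episode above 0.03 m or angle between white_jar's own z axis and vertical above 0.4 rad).
It fails at once if the timer is pushed away (over 30 mm) or tipped (distance of timer from where it was at the start of the episode above 0.03 m or angle between timer's own z axis and vertical above 0.4 rad).
It also fails if it takes over 64 s, if anything falls off the work surface, if the arm or the gripper's body presses on something with over 40 N, if the wrist force passes 120 N, or if a joint passes its speed limit or range.

ROBOT

A 6-joint arm with a two-finger parallel gripper is mounted at the origin on a cart in front of the work surface, level with it; the furniture and walls round the work are solid. World frame = base frame: x ahead of the robot, y to its left, z up, the work surface at z = 0. Lengths are in m, angles in rad, forces in N, time in s.
With the tool pointing down it reaches from about 0.325 to 0.775 m from the base axis. Payload 5.5 kg.
Tool frame: the origin (TCP) lies between the finger pads; the fingertips stand 8 mm ahead of it and the grasp point (between the pads) lies 11 mm behind it (tcp_to_tips is the distance from the TCP to the fingertips, in m); z points along the fingers, y is the line along which they close (so a half turn about z gives the same grasp; the last joint's range is limited). The gripper opens to 88 mm and grips with 3 to 60 N. Pads are 20 mm wide; open, the fingers measure 115 mm over their backs; the gripper's body (75 mm by 178 mm) begins 61 mm behind the grasp point.
Start: joints at [1.154, 0.091, 1.231, -0, 1.82, -0.057], TCP at [0.211, 0.562, 0.231] pointing down, gripper open.
Joint ranges: [-2.87, 2.87], [-0.86, 2.18], [0.17, 2.46], [-1.51, 4.65], [0.06, 2.69], [-2.65, 2.65]. Speed limits (rad/s): [2.57, 2.57, 3.01, 3.14, 3.14, 3.14].

INTERFACE

Orientations are given as a unit quaternion [w, x, y, z].
In Python, from bench import * gives the robot as it stands. Calls block until the motion is done:
- move_to(position, orientation): joint-space move of the TCP to a pose.
- move_l(position, speed=0.15, orientation=None): straight line of the TCP; orientation=None keeps the orientation; speed is the mean speed in m/s.
- movej(angles): joint-space move.
- gripper_open() and close(): open the fingers fully, or close them until they stop; the grip force is fixed at half the most.
- hold(seconds).
- inverse_kinematics(position, orientation): joint angles nearest the present ones, or None.
- state(): the state.
- get_image(name): name is "side" or "top" or "wrist"; returns a dict with "frame" (480x640x3 uint8, blue, green, red), "depth" (480x640 float32, m along the optical axis (not along the pixel's ray), 0 where there is no reading), "camera_matrix" (3x3 intrinsics, pixels), "view" (4x4, takes a point from world to camera coordinates). Camera axes: x right, y up, looking along -z (the intrinsics and any distortion apply to the point x, -y, -z); pixel columns grow to the right and rows downward; lengths in m; the calibration is good to about 2 mm. The wrist camera is an equidistant fisheye: a pixel r from the principal point sees the ray r / f radians off the axis. A picture is of the moment at which its call begins.
A pose or a line that the arm cannot do raises IKError and nothing moves.
- job_done(): hands the job in; it is judged then, once.
The state is a dict: "time": time; "joint_pos": joint angles; "dq": joint speeds; "joint_torque": joint torques, N m; "ee_pos": TCP position; "ee_rot": TCP orientation; "ft_force": force on the tool from outside, world axes, zero at the start; "moment": the same for the moment, N m; "finger_gap": finger opening in m; "finger_force": force on a finger pad.
Only numpy, scipy, OpenCV 4.12 (cv2) and the standard library are available. Lean on these libraries where they do the work, as an engineer would, in place of code of your own. Each camera call takes 0.05 s, during which the arm holds its last target. There are 200 camera calls.

## Working session

There is one attempt and no reset: what is moved stays moved. The work goes in short steps, each a Python script; the robot and the scene stay as the last script left them, time stands still between calls to the robot, and variables do not carry over. Pictures are saved under pics/ and viewed, at most 10 in all, crops included, and the job is handed in when it is done.

```bash
ls; mkdir -p pics; python3 - <<'E'
from bench import *
import cv2,numpy as np
for n in("top","side"):
    d=get_image(n); cv2.imwrite(f"pics/{n}0.png",d["frame"]); np.savez(f"/tmp/{n}0.npz",**d)
    print(n,d["camera_matrix"].round(1).tolist(),d["view"].round(3).tolist(),[k for k in d])
s=state();print(s)
E
```

```text
pics
top [[502.0, 0.0, 317.2], [0.0, 502.0, 237.6], [0.0, 0.0, 1.0]] [[-0.013, -1.0, -0.008, -0.149], [0.999, -0.013, 0.046, -0.578], [-0.046, -0.008, 0.999, -1.631], [0.0, 0.0, 0.0, 1.0]] ['frame', 'depth', 'camera_matrix', 'view']
side [[454.0, 0.0, 316.4], [0.0, 454.0, 245.0], [0.0, 0.0, 1.0]] [[0.963, -0.269, 0.004, -0.603], [0.155, 0.566, 0.81, -0.078], [-0.22, -0.779, 0.587, -1.225], [0.0, 0.0, 0.0, 1.0]] ['frame', 'depth', 'camera_matrix', 'view']
{'time': 0.1, 'joint_pos': array([ 1.15428623e+00,  9.18032076e-02,  1.23176854e+00, -8.35961316e-06,
        1.81979920e+00, -5.66994551e-02]), 'dq': array([ 8.84567373e-04, -2.06925052e-03, -3.34532212e-03,  2.64257063e-04,
       -9.14538050e-05,  1.92247749e-04]), 'joint_torque': array([ 1.33626494e-03, -4.47855198e+01, -4.07568669e+01,  6.99483929e-02,
        2.84312357e-02, -1.16456395e-04]), 'ee_pos': array([0.21115962, 0.56134485, 0.22960644]), 'ee_rot': array([-2.04480392e-04,  1.78937362e-01,  9.83860066e-01, -8.65325767e-04]), 'ft_force': array([-0.00091738,  0.0023995 ,  0.77044626]), 'moment': array([-0.07315613, -0.02427085, -0.02608575]), 'finger_force': 0.0, 'finger_gap': 0.0877344142395083}
```

View pics/top0.png

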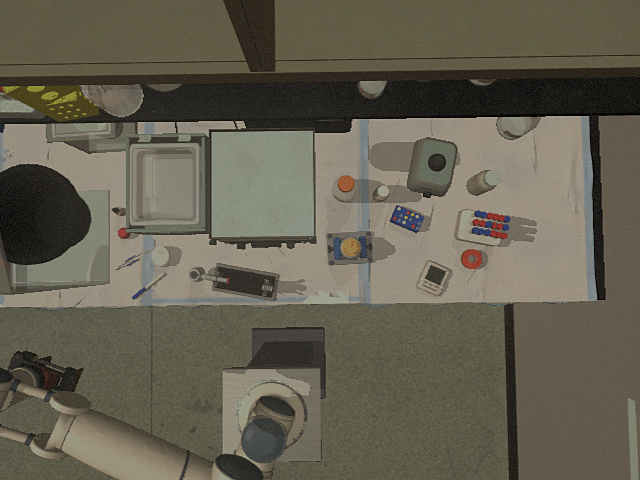

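View pics/side0.png

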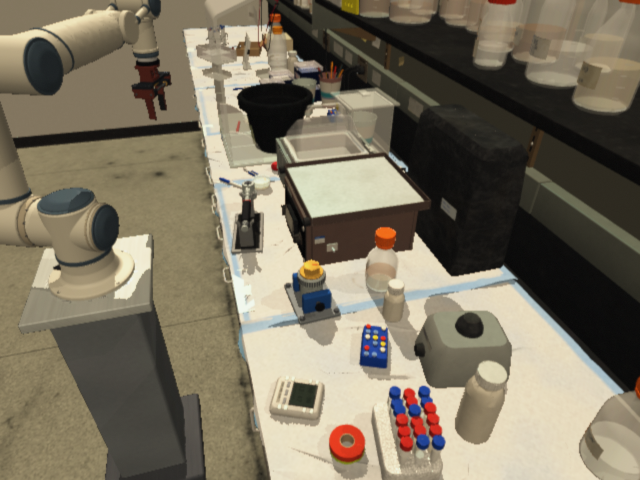

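The top view shows the rest with the wrench at about (245,282), its socket at (197,273) on the left, and the brass bolt at (350,247). The shaker is behind at (262,186). In the side view the bolt is at (312,270). Next I'll convert these to world positions.

```bash
cat > h.py <<'E'
import numpy as np,cv2
def ray(d,u,v,fish=False):
    K=d["camera_matrix"];V=d["view"];x=(u-K[0,2])/K[0,0];y=(v-K[1,2])/K[1,1]
    if fish:
        r=np.hypot(x,y);s=np.sin(r)/max(r,1e-9);p=np.array([x*s,-y*s,-np.cos(r)])
    else: p=np.array([x,-y,-1.])
    R=V[:3,:3];return -R.T@V[:3,3],R.T@p
def onz(d,u,v,z,fish=False):
    o,r=ray(d,u,v,fish);return o+r*(z-o[2])/r[2]
def quat(yaw):  # tool down, tool y axis (closing) at world angle yaw
    from scipy.spatial.transform import Rotation as R
    y=np.array([np.cos(yaw),np.sin(yaw),0]);z=np.array([0,0,-1.]);x=np.cross(y,z)
    q=R.from_matrix(np.c_[x,y,z]).as_quat();return q[[3,0,1,2]]
E
python3 - <<'E'
from h import *
d=dict(np.load("/tmp/top0.npz"))
for n,u,v,z in[("socket",197,273,.099),("butt",278,295,.08),("restTL",219,262,.01),("rest c",245,282,.08),("bolt",350,247,.116),("shFL",210,240,.177),("shFR",315,243,.177),("rack",407,218,.035),("jar",381,192,.1),("timer",434,278,.023),("jarOrange",346,184,.15)]:
    print(n,onz(d,u,v,z).round(3), d["depth"][v,u])
f=d["frame"]
a=cv2.resize(f[230:320,180:300],None,fx=5,fy=5,interpolation=2);b=cv2.resize(f[220:280,310:390],None,fx=5,fy=5)
c=np.zeros((450,1000,3),np.uint8);c[:,:600]=a;c[:300,600:]=b
cv2.imwrite("pics/crop0.png",cv2.resize(c,(800,360)))
from bench import *
print(state()["joint_pos"])
for y in(-.1,.1):print(inverse_kinematics([.43,.1,.3],quat(1.3)))
E
```

```text
socket [0.467 0.217 0.099] 1.558814
butt [ 0.395 -0.032  0.08 ] 1.6412218
restTL [0.5   0.167 0.01 ] 1.6509907
rest c [0.437 0.071 0.08 ] 1.5596323
bolt [ 0.541 -0.257  0.116] 1.5368656
shFL [0.566 0.159 0.177] 1.4843844
shFR [ 0.553 -0.151  0.177] 1.4895691
rack [ 0.635 -0.447  0.035] 1.6141793
jar [ 0.711 -0.357  0.1  ] 1.5543607
timer [ 0.44  -0.532  0.023] 1.627179
jarOrange [ 0.73  -0.246  0.15 ] 1.4928871
[ 1.15428623e+00  9.18032076e-02  1.23176854e+00 -8.35961316e-06
  1.81979920e+00 -5.66994551e-02]
[ 1.51405715e-01 -3.04941525e-01  1.47484171e+00 -4.44089210e-16
  1.97169247e+00 -1.14859428e+00]
[ 1.51405715e-01 -3.04941525e-01  1.47484171e+00 -4.44089210e-16
  1.97169247e+00 -1.14859428e+00]
```

View pics/crop0.png

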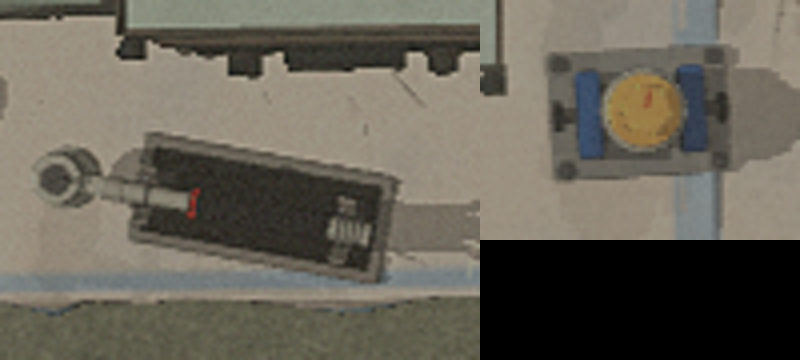

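The crop shows the round head at (58,180), the red band at (194,203) and the butt at (348,232). The black grip blends into the rest's dark interior. On the right is the hex at (643,112) with its red mark. Next I'll look with the wrist camera from above the wrench and above the bolt.

```bash
python3 - <<'E'
from h import *
from bench import *
for n,p,yaw in(("w",[.43,.075,.33],-.18),("b",[.48,-.24,.33],-.18)):
    move_to(p,quat(yaw));hold(.2)
    d=get_image("wrist");np.savez(f"/tmp/{n}1.npz",**d);cv2.imwrite(f"pics/{n}1.png",d["frame"])
    V=d["view"];print((-V[:3,:3].T@V[:3,3]).round(3),V[2,:3].round(3),d["camera_matrix"].round(1).tolist(),state()["time"])
a=np.hstack([cv2.imread("pics/w1.png"),cv2.imread("pics/b1.png")]);cv2.imwrite("pics/wb.png",cv2.resize(a,(800,300)))
E
```

```text
[0.445 0.158 0.484] [0.053 0.294 0.954] [[371.6, 0.0, 321.1], [0.0, 371.6, 241.6], [0.0, 0.0, 1.0]] 2.3083
[ 0.495 -0.157  0.485] [0.051 0.295 0.954] [[371.6, 0.0, 321.1], [0.0, 371.6, 241.6], [0.0, 0.0, 1.0]] 3.775
```

View pics/wb.png

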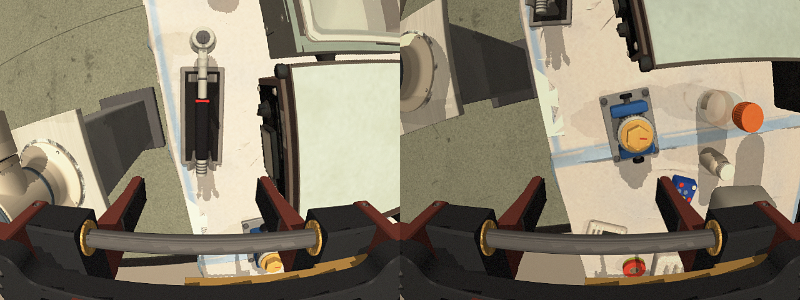

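The left half shows the wrench: head at (203,38), red band at (203,101), butt at (202,170). The right half shows the bolt's hex top at (636,133) with its red mark at (643,139). I'll measure these at full resolution.

```bash
python3 - <<'E'
from h import *
w=cv2.imread("pics/w1.png");b=cv2.imread("pics/b1.png")
# full-res: scale x 1.6
a=cv2.resize(w[30:300,270:380],None,fx=2.2,fy=2.2,interpolation=2)
c=cv2.resize(b[160:270,320:440],None,fx=4.5,fy=4.5,interpolation=2)
H=np.zeros((594,800,3),np.uint8);H[:a.shape[0],:a.shape[1]]=a;H[:c.shape[0],250:250+c.shape[1]]=c
cv2.imwrite("pics/crop1.png",H)
hsv=cv2.cvtColor(b,cv2.COLOR_BGR2HSV)
E
```

```text
(no output)
```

View pics/crop1.png

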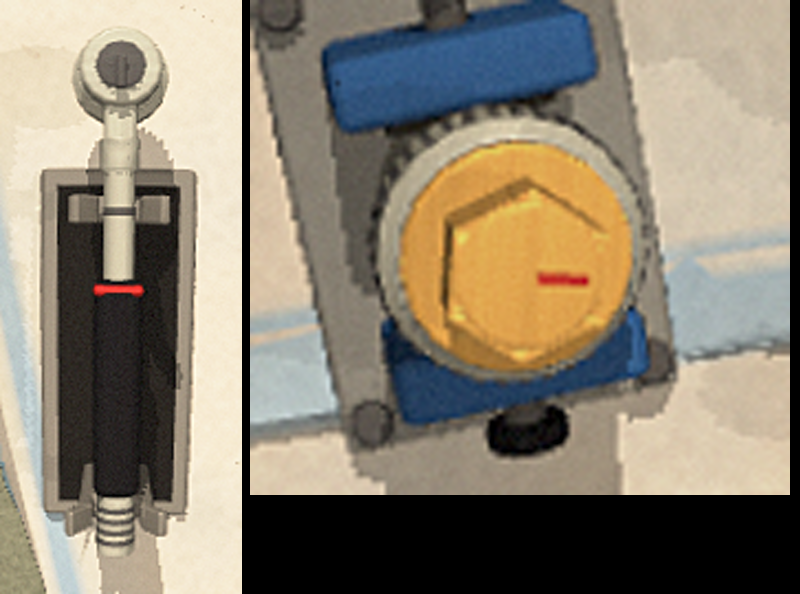

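The crop shows the head centre at (122,64), red band at (119,290) and butt at (116,525). The hex corners are near (531,187), (607,234), (598,310), (522,355), (451,320) and (456,230), and the mark points at a flat.

```bash
python3 - <<'E'
from h import *
from scipy.optimize import least_squares
dw=dict(np.load("/tmp/w1.npz"));db=dict(np.load("/tmp/b1.npz"));dt=dict(np.load("/tmp/top0.npz"))
A=lambda x,y:(270+(x+.5)/2.2-.5,30+(y+.5)/2.2-.5); B=lambda x,y:(320+(x-250)/4.5,160+y/4.5)
P={n:onz(dw,*A(x,y),z,True) for n,x,y,z in[("head",122,64,.099),("band",119,290,.092),("buttmid",115.5,520,.09),("base1",43,172,.01),("base2",196,172,.01),("base3",186,520,.01)]}
for n,p in P.items():print(n,p.round(4))
v=P["buttmid"]-P["head"];th=np.arctan2(v[1],v[0]);print("th",th,np.linalg.norm(v[:2]),"grip",(P["head"][:2]+.15*np.array([np.cos(th),np.sin(th)])).round(4))
v=P["band"]-P["head"];print("th band",np.arctan2(v[1],v[0]),np.linalg.norm(v[:2]))
C=np.array([onz(db,*B(*c),.116,True)[:2] for c in[(531,187),(607,234),(598,310),(522,355),(451,320),(456,230)]])
def f(p):
    a=p[2]-np.arange(6)*np.pi/3+np.pi/6
    return (C-p[:2]-p[3]*np.c_[np.cos(a),np.sin(a)]).ravel()
best=min((least_squares(f,[*C.mean(0),t,.02]) for t in np.arange(0,6.2,.5)),key=lambda r:r.cost)
print("bolt",best.x,"res mm",(best.fun*1e3).round(1))
# flange: brass mask ellipse centre
h=cv2.cvtColor(db["frame"],cv2.COLOR_BGR2HSV);m=cv2.inRange(h,(12,110,90),(30,255,255));m[:, :320]=0;m[:160]=0;m[270:]=0;m[:,440:]=0
n,l,s,c=cv2.connectedComponentsWithStats(m);i=1+s[1:,4].argmax()
cn=max(cv2.findContours((l==i).astype(np.uint8),0,1)[0],key=cv2.contourArea)[:,0].astype(float)
W=np.array([onz(db,u,v,.1,True)[:2] for u,v in cn]);e=cv2.fitEllipse(W.astype(np.float32)*1000);print("flange",e)
mk=[onz(db,*B(x,y),.116,True) for x,y in[(538,278),(588,281)]];v=mk[1]-mk[0];print("mark",np.arctan2(v[1],v[0]),mk)
# top cam flange
h=cv2.cvtColor(dt["frame"],cv2.COLOR_BGR2HSV)[230:265,330:372];m=cv2.inRange(h,(12,110,90),(30,255,255));y,x=np.nonzero(m)
print("top bolt",onz(dt,x.mean()+330,y.mean()+230,.105),"top head",onz(dt,197,274.3,.099), "disc",onz(dt,193.8,275.3,.099))
E
```

```text
head [0.462 0.229 0.099]
band [0.4416 0.123  0.092 ]
buttmid [0.4192 0.0072 0.09  ]
base1 [0.4105 0.1913 0.01  ]
base2 [0.4963 0.176  0.01  ]
base3 [ 0.4572 -0.0312  0.01  ]
th -1.7611940936465285 0.22586966874334766 grip [0.4336 0.0817]
th band -1.7603961608386252 0.10797032802062136
bolt [ 0.54068312 -0.25925808  0.87364517  0.0199384 ] res mm [-0.   0.2  0.7 -0.8 -0.1  1.2 -0.5  0.4 -0.4 -1.1  0.3  0. ]
flange ((540.109375, -259.1247863769531), (55.41234588623047, 55.96854782104492), 24.783531188964844)
mark -0.23117826587198875 [array([ 0.54284942, -0.2608008 ,  0.116     ]), array([ 0.55435351, -0.26350871,  0.116     ])]
top bolt [ 0.54105502 -0.25951281  0.105     ] top head [0.46318407 0.21705225 0.099     ] disc [0.46021686 0.22698635 0.099     ]
```

```bash
python3 - <<'E'
from h import *
from bench import *
th=-1.760;q=quat(th+np.pi/2);g=[.4336,.0813]
move_to([*g,.17],q);move_l([*g,.069],.12);hold(.2)
s=state();print(s["ee_pos"],s["ft_force"]);close();s=state();print(s["finger_gap"],s["finger_force"],s["ee_pos"],s["ft_force"],s["moment"])
move_l([*g,.13],.06);hold(.3);s=state();print(s["ft_force"],s["moment"],s["ee_pos"],s["time"])
move_l([*g,.29],.15)
d=get_image("wrist");np.savez("/tmp/w2.npz",**d);e=get_image("side");np.savez("/tmp/s2.npz",**e)
print(state()["ee_pos"],state()["ee_rot"],state()["time"])
f=d["frame"];H=np.zeros((480,800,3),np.uint8);H[:,:400]=f[:,130:530];H[:,400:]=cv2.resize(e["frame"][60:260,170:340],(400,470))[:470].copy() if 0 else cv2.resize(e["frame"][60:264,170:340],(400,480))
cv2.imwrite("pics/g2.png",H)
E
```

```text
[0.43407517 0.08135942 0.06985979] [ 0.84769835  0.66554092 -1.0565552 ]
0.02361459004754573 29.991933703422546 [0.4334452  0.08131283 0.06896166] [0.19867304 0.28783789 0.54225653] [-0.02149297  0.22586511  0.0959422 ]
[-0.04067008  0.50071415 -3.22386628] [-0.27001638  0.0928162  -0.00354814] [0.43349109 0.08127962 0.12977389] 8.7917
[0.43333378 0.08127556 0.28882895] [-5.37690595e-04  7.70739307e-01  6.37149865e-01 -8.25399709e-04] 10.1083
```

View pics/g2.png

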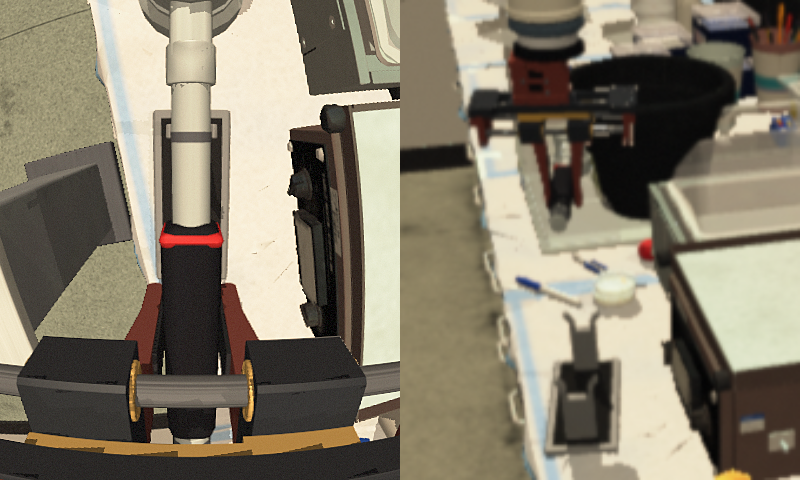

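The wrench is held by its grip, with the red band at (191,240) and the tube running straight up the picture. The head is just out of view. I'll get tilt and yaw from the depth along the tube.

```bash
python3 - <<'E'
from h import *
d=dict(np.load("/tmp/w2.npz"))
def P(u,v,z):
    o,r=ray(d,u,v,True)
    return o+r*z/ (-(d["view"][:3,:3]@r)[2])
f=d["frame"].astype(int)
for v in(10,70,110,150,190,215,240,270,310):
    # columns of object by depth
    row=d["depth"][v];z0=np.median(row[315:328]);c=np.nonzero(np.abs(row-z0)<.03)[0];c=c[(c>275)&(c<365)]
    u=(c[0]+c[-1])/2;zm=row[c].min();p=P(int(round(u)),v,row[int(round(u))]);print(v,c[0],c[-1],p.round(4))
E
```

```text
10 276 364 [0.4572 0.2074 0.3072]
70 296 345 [0.4528 0.1843 0.3084]
110 302 340 [0.4504 0.1699 0.3071]
150 301 340 [0.4473 0.1556 0.3072]
190 302 339 [0.4445 0.141  0.3067]
215 302 339 [0.4428 0.1319 0.3081]
240 289 352 [0.4412 0.1233 0.3114]
270 291 351 [0.4393 0.1114 0.3111]
310 276 364 [0.4357 0.0947 0.3114]
```

```bash
python3 - <<'E'
from h import *
from bench import *
B=np.array([.5406,-.2593]);t=-2.268;q=quat(t+np.pi/2);g=B+.15*np.array([np.cos(t),np.sin(t)])
move_to([*g,.29],q);move_l([*g,.19],.12);move_l([*g,.165],.05);hold(.2)
s=state();print(s["ee_pos"],g,s["ft_force"],s["moment"],s["time"])
d=get_image("side");cv2.imwrite("pics/h3.png",cv2.resize(d["frame"][200:350,240:390],None,fx=4,fy=4));F0=s["ft_force"][2]
for z in np.arange(.162,.1255,-.003):
    move_l([*g,z],.03);s=state();f=s["ft_force"][2]-F0;print(round(z,4),s["ee_pos"].round(4),round(f,1),s["moment"].round(2),s["ft_force"].round(1))
    if f>12:break
print(s["time"])
E
```

```text
[ 0.44443087 -0.37443335  0.16550771] [ 0.44428854 -0.3742961 ] [-0.38586572  0.8441234  -3.55788558] [-0.2306778   0.26398368  0.06408738] 13.6083
0.162 [ 0.4442 -0.3742  0.1616] 0.1 [-0.23  0.23  0.01] [ 0.7  0.2 -3.4]
0.159 [ 0.4442 -0.3742  0.1586] -0.8 [-0.24  0.19  0.03] [-0.3  0.4 -4.3]
0.156 [ 0.4442 -0.3742  0.1556] -0.9 [-0.22  0.26  0.01] [ 0.2 -0.8 -4.4]
0.153 [ 0.4442 -0.3742  0.1527] -0.9 [-0.21  0.22 -0.  ] [-0.1  0.2 -4.4]
0.15 [ 0.4442 -0.3742  0.1497] -0.5 [-0.2   0.16 -0.03] [-0.1 -0.3 -4. ]
0.147 [ 0.4442 -0.3742  0.1466] -0.3 [-0.27  0.25 -0.03] [-0.3 -0.2 -3.8]
0.144 [ 0.4442 -0.3742  0.1437] -0.7 [-0.23  0.18 -0.06] [ 0.3  0.6 -4.2]
0.141 [ 0.444  -0.3746  0.1409] 0.2 [-0.41  0.39 -0.  ] [-0.5 -0.6 -3.4]
0.138 [ 0.444  -0.3749  0.1387] 3.9 [-0.46  0.63  0.05] [-3.1 -1.9  0.3]
0.135 [ 0.4438 -0.3752  0.1357] 4.5 [-0.63  0.77  0.08] [-4.6 -4.8  0.9]
0.132 [ 0.4436 -0.3755  0.1328] 4.7 [-0.77  0.84  0.09] [-4.1 -5.3  1.1]
0.129 [ 0.4434 -0.3757  0.1297] 4.6 [-0.85  0.95  0.09] [-5.8 -5.6  1. ]
0.126 [ 0.4434 -0.3758  0.1267] 5.0 [-0.81  1.01  0.04] [-6.7 -6.   1.5]
16.9083
```

View pics/h3.png

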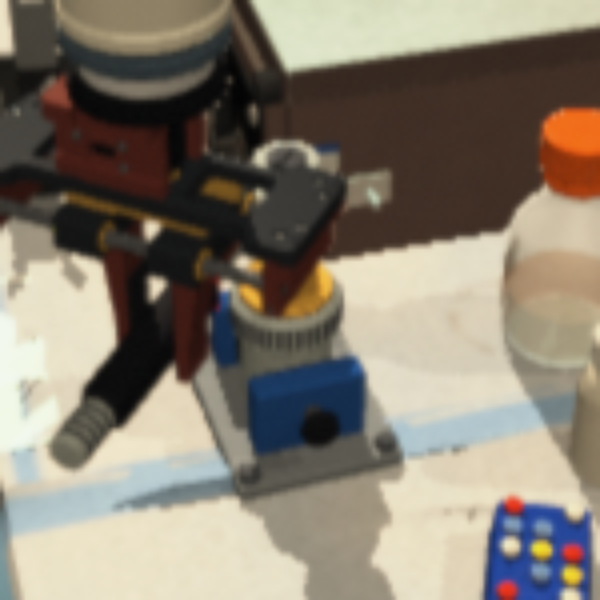

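Side view before descending: the socket's head at (285,155) was above the brass hex at (310,285). The forces are inconclusive, so I'll check the wrench's tilt by depth.

```bash
cat > tilt.py <<'E'
from h import *
def tilt(d):
    out=[]
    for v in(20,70,110,150,190,215,240,270):
        row=d["depth"][v];z0=np.median(row[315:328]);c=np.nonzero(np.abs(row-z0)<.02)[0];c=c[(c>282)&(c<360)]
        u=int(round((c[0]+c[-1])/2));o,r=ray(d,u,v,True);p=o+r*row[u]/(-(d["view"][:3,:3]@r)[2]);out.append(p);print(v,c[0],c[-1],p.round(4))
    a,b=out[2],out[5];w=b-a;print("yaw",np.arctan2(w[1],w[0]),"slope(handle up+)",w[2]/np.hypot(*w[:2]))
    return out
E
python3 - <<'E'
from tilt import *
from bench import *
d=get_image("wrist");tilt(d);np.savez("/tmp/w4.npz",**d);cv2.imwrite("pics/w4.png",d["frame"]);print(state()["ee_pos"],state()["ft_force"])
E
```

```text
20 297 344 [ 0.5203 -0.2829  0.157 ]
70 294 347 [ 0.5092 -0.2962  0.1561]
110 299 342 [ 0.5005 -0.3065  0.1543]
150 300 341 [ 0.4917 -0.317   0.1539]
190 301 340 [ 0.4826 -0.3279  0.1515]
215 302 340 [ 0.4967 -0.3113  0.2806]
240 290 351 [ 0.4708 -0.3419  0.1518]
270 291 351 [ 0.4638 -0.3508  0.1526]
yaw -2.2383417961568424 slope(handle up+) 20.75889855766995
[ 0.44336744 -0.37575023  0.12677618] [-5.38041505 -5.93200089  0.87346407]
```

View pics/w4.png

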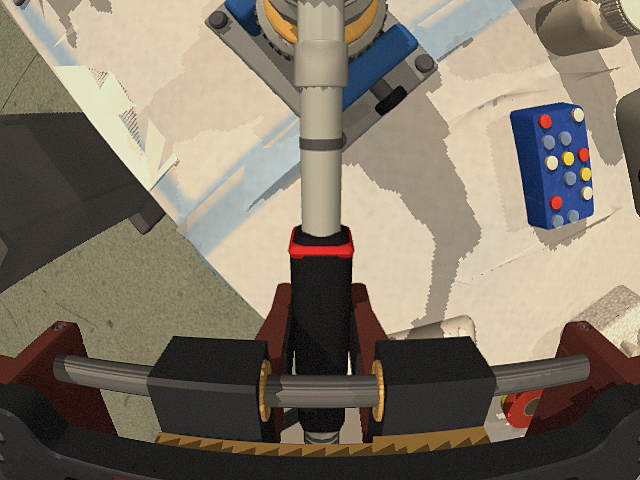

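The tilt is about 0.1 rad with the head up, so the socket is caught on the flare and the grip slipped in pitch. The picture shows the brass flange still visible beside the tube at (265,20) and (370,20). I'll lift, re-measure, then correct position and pitch.

```bash
python3 - <<'E'
from tilt import *
from bench import *
p=state()["ee_pos"];B=np.array([.5406,-.2593]);t=-2.268;g=B+.15*np.array([np.cos(t),np.sin(t)])
move_l([*g,.165],.08);hold(.3);d=get_image("wrist");o=tilt(d);cv2.imwrite("pics/w5.png",d["frame"]);np.savez("/tmp/w5.npz",**d)
a,b=o[1],o[4];a,b=o[2],o[4];w=b-a;print("yaw",np.arctan2(w[1],w[0]),"slope",w[2]/np.hypot(*w[:2]))
s=state();print(s["ee_pos"],s["ft_force"],s["moment"],s["time"])
H=np.hstack([d["frame"][0:300,200:460]]);cv2.imwrite("pics/w5c.png",cv2.resize(H,None,fx=1.9,fy=1.9))
E
```

```text
20 297 344 [ 0.5211 -0.2811  0.1944]
70 294 347 [ 0.5097 -0.2947  0.195 ]
110 301 342 [ 0.5017 -0.3053  0.1914]
150 301 341 [ 0.4926 -0.3157  0.1898]
190 301 340 [ 0.4833 -0.3263  0.189 ]
215 302 340 [ 0.4777 -0.3336  0.1887]
240 290 351 [ 0.4714 -0.3405  0.189 ]
270 291 351 [ 0.4648 -0.349   0.1914]
yaw -2.2761776719058098 slope(handle up+) -0.07421957803068854
yaw -2.2917308406726775 slope -0.08645219651908774
[ 0.44415383 -0.37419501  0.16450357] [ 0.10373567  0.02869268 -3.54994763] [-0.21179611  0.23211718  0.02020199] 17.95
```

View pics/w5c.png

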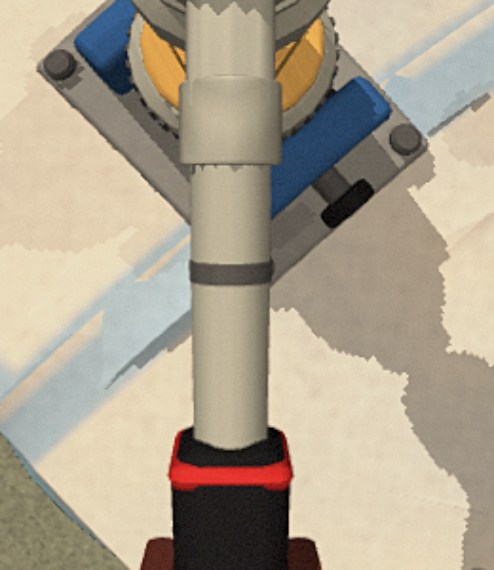

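```bash
cat > desc.py <<'E'
from tilt import *
from bench import *
from scipy.spatial.transform import Rotation as R
B=np.array([.5406,-.2593])
def qp(t,phi):  # wrench handle yaw t, tool pitched so head goes down by phi
    q=quat(t+np.pi/2);u=np.array([-np.cos(t),-np.sin(t),0]);Rp=R.from_rotvec(phi*np.cross([0,0,1],u))
    r=(Rp*R.from_quat(q[[1,2,3,0]]));return r.as_quat()[[3,0,1,2]],r.as_matrix()[:,2]
def slope(d):
    o=tilt(d);a,b=o[2],o[4];w=b-a;return w[2]/np.hypot(*w[:2])
E
python3 - <<'E'
from desc import *
import io,contextlib
t=-2.268;h=np.array([np.cos(t),np.sin(t),0]);q,tz=qp(t,.08)
def tcp(L,mouth): return np.array([*B,mouth+.04])+L*h+.011*tz
off=np.zeros(3)
move_l(tcp(.152,.135),.05,q);hold(.3)
with contextlib.redirect_stdout(io.StringIO()): sl=slope(get_image("wrist"))
s=state();F0=s["ft_force"];print("slope",sl,F0.round(2),s["ee_pos"],tcp(.152,.135))
for m in np.arange(.119,.0985,-.002):
    move_l(tcp(.152,m)+off,.03);s=state();f=s["ft_force"]-F0
    print(round(m,4),f.round(1),(f@h).round(1),s["moment"].round(2),(off*1e3).round(1))
    if f[2]>8: break
    fl=f.copy();fl[2]=0
    if np.linalg.norm(fl)>1.5: off+=np.clip(fl*.00015,-.0006,.0006)
with contextlib.redirect_stdout(io.StringIO()): sl=slope(get_image("wrist"))
print("slope",sl,s["ee_pos"]-tcp(.152,m),s["time"])
E
```

```text
slope 0.018340870264335837 [-0.15 -1.09 -2.98] [ 0.44225427 -0.37673145  0.16408449] [ 0.44243996 -0.3765033   0.16403518]
0.119 [ 0.2  1.3 -0.8] -1.1 [-0.2   0.2   0.01] [0. 0. 0.]
0.117 [ 0.3  0.4 -0.3] -0.5 [-0.14  0.25  0.02] [0. 0. 0.]
0.115 [ 0.5  0.7 -1. ] -0.9 [-0.19  0.15  0.02] [0. 0. 0.]
0.113 [ 0.1  0.9 -0.4] -0.8 [-0.16  0.19  0.03] [0. 0. 0.]
0.111 [ 0.3  1.9 -0.5] -1.6 [-0.17  0.17 -0.01] [0. 0. 0.]
0.109 [-0.4  2.2 -1. ] -1.4 [-0.15  0.22  0.03] [0.  0.3 0. ]
0.107 [ 1.   1.4 -0.8] -1.7 [-0.21  0.08 -0.08] [-0.   0.6  0. ]
0.105 [-0.   0.7 -1. ] -0.6 [-0.16  0.09 -0.06] [0.1 0.8 0. ]
0.103 [ 0.7  1.5 -1. ] -1.6 [-0.16  0.11 -0.02] [0.1 0.8 0. ]
0.101 [ 0.3 -0.1 -1.1] -0.1 [-0.18  0.13 -0.08] [0.2 1.  0. ]
0.099 [ 0.3  2.2 -0.8] -1.9 [-0.2   0.13 -0.05] [0.2 1.  0. ]
slope 0.0030800512783818058 [ 0.00019718  0.00108404 -0.00020414] 21.7333
```

The socket went in without force and the wrench is level. I'll seat it gently the last bit, then tighten in small steps while logging the moment about the bolt.

```bash
cat > turn.py <<'E'
from desc import *
import json
def avg(n=6):
    a=[]
    for _ in range(n):
        hold(.02);s=state();a.append(np.r_[s["ft_force"],s["moment"],s["ee_pos"]])
    return np.mean(a,0)
def pose(c,t):
    q,tz=qp(t,.08);h=np.array([np.cos(t),np.sin(t),0]);p=np.array([*c["C"],0])+c["L"]*h;p[2]=c["z"];p[:2]+=.011*tz[:2];return p,q
def step(c,t):
    p,q=pose(c,t);move_l(p,.03,q);a=avg();m=a-np.array(c["a0"]);r=a[6:8]-c["C"]
    T=r[0]*m[1]-r[1]*m[0]+m[5];act=np.arctan2(r[1],r[0]);Fr=m[:2]@r/np.linalg.norm(r)
    print(f"t {t-c['t0']:.3f} act {(act-c['t0']+np.pi)%(2*np.pi)-np.pi:.3f} T {T:.3f} Mz {m[5]:.2f} Fr {Fr:.1f} Fz {m[2]:.1f}");return T
E
python3 - <<'E'
from turn import *
t=-2.268;h=np.array([np.cos(t),np.sin(t),0]);q,tz=qp(t,.08)
C=B+np.array([.0001,.0005])
c=dict(C=C,L=.152,t0=t,z=float(.139+.011*tz[2]))
a0=avg(10)
for dz in(.001,.002,.003):
    c["z"]-=.001;p,_=pose(c,t);move_l(p,.03);a=avg(4);print(dz,(a-a0)[:3].round(1))
    if (a-a0)[2]>3:break
c["a0"]=a0.tolist();c["C"]=C.tolist();json.dump(c,open("c.json","w"));c["C"]=C
for k in range(1,8):
    T=step(c,t-.03*k)
    if T>1.25:break
print(state()["time"],state()["ee_pos"])
E
```

```text
0.001 [ 0.2 -0.1  0.8]
0.002 [-0.4 -0.5  2.4]
0.003 [-1.  -1.1  4.5]
t -0.030 act -0.029 T 0.037 Mz -0.02 Fr 0.5 Fz 4.4
t -0.060 act -0.060 T -0.034 Mz -0.02 Fr 0.3 Fz 4.5
t -0.090 act -0.089 T 0.074 Mz -0.08 Fr -0.5 Fz 4.2
t -0.120 act -0.119 T -0.010 Mz -0.17 Fr 0.1 Fz 3.9
t -0.150 act -0.149 T 0.200 Mz -0.20 Fr -1.2 Fz 3.6
t -0.180 act -0.177 T 0.629 Mz -0.05 Fr -2.0 Fz 3.3
t -0.210 act -0.207 T 0.673 Mz -0.06 Fr -2.0 Fz 3.4
25.7 [ 0.42070091 -0.35330054  0.12519853]
```

```bash
python3 - <<'E'
from turn import *
c=json.load(open("c.json"));c["C"]=np.array(c["C"])
for k in range(8,20):
    T=step(c,c["t0"]-.03*k)
    if T>1.3:break
print(state()["time"])
E
```

```text
t -0.240 act -0.236 T 0.728 Mz -0.06 Fr -2.6 Fz 2.9
t -0.270 act -0.266 T 0.777 Mz -0.04 Fr -2.1 Fz 3.0
t -0.300 act -0.296 T 0.786 Mz -0.02 Fr -2.5 Fz 2.8
t -0.330 act -0.325 T 0.838 Mz -0.02 Fr -3.1 Fz 2.5
t -0.360 act -0.355 T 0.822 Mz -0.04 Fr -3.2 Fz 2.1
t -0.390 act -0.385 T 0.830 Mz -0.03 Fr -3.2 Fz 2.1
t -0.420 act -0.414 T 0.846 Mz -0.03 Fr -4.0 Fz 2.0
t -0.450 act -0.444 T 0.942 Mz -0.01 Fr -4.2 Fz 2.2
t -0.480 act -0.474 T 0.916 Mz 0.01 Fr -4.2 Fz 2.1
t -0.510 act -0.503 T 0.995 Mz 0.00 Fr -4.0 Fz 2.0
t -0.540 act -0.533 T 0.942 Mz 0.02 Fr -4.5 Fz 2.0
t -0.570 act -0.563 T 1.029 Mz 0.03 Fr -4.8 Fz 1.6
30.5
```

```bash
sed -i 's/a=avg();m/a=avg(c.get("n",6));m/' turn.py; python3 - <<'E'
from turn import *
c=json.load(open("c.json"));c["C"]=np.array(c["C"]);c["n"]=12
for x in np.arange(.59,.68,.02): step(c,c["t0"]-x)
print(state()["time"])
E
```

```text
t -0.590 act -0.582 T 1.082 Mz 0.06 Fr -5.3 Fz 1.9
t -0.610 act -0.602 T 1.102 Mz 0.07 Fr -5.3 Fz 1.4
t -0.630 act -0.621 T 1.138 Mz 0.07 Fr -5.2 Fz 1.4
t -0.650 act -0.641 T 1.106 Mz 0.07 Fr -5.6 Fz 1.2
t -0.670 act -0.661 T 1.198 Mz 0.11 Fr -5.8 Fz 1.4
32.75
```

```bash
python3 - <<'E'
from turn import *
c=json.load(open("c.json"));c["C"]=np.array(c["C"]);c["n"]=12
for x in np.arange(.69,.76,.02): step(c,c["t0"]-x)
print(state()["time"])
E
```

```text
t -0.690 act -0.681 T 1.192 Mz 0.13 Fr -6.0 Fz 1.0
t -0.710 act -0.700 T 1.216 Mz 0.13 Fr -6.3 Fz 1.1
t -0.730 act -0.720 T 1.238 Mz 0.13 Fr -6.5 Fz 0.9
t -0.750 act -0.740 T 1.272 Mz 0.15 Fr -6.4 Fz 1.1
34.55
```

```bash
python3 - <<'E'
from turn import *
c=json.load(open("c.json"));c["C"]=np.array(c["C"]);c["n"]=12
for x in np.arange(.77,.84,.02): step(c,c["t0"]-x)
print(state()["time"])
E
```

```text
t -0.770 act -0.760 T 1.266 Mz 0.17 Fr -6.7 Fz 0.9
t -0.790 act -0.780 T 1.211 Mz 0.14 Fr -7.1 Fz 0.9
t -0.810 act -0.799 T 1.295 Mz 0.18 Fr -7.2 Fz 0.6
t -0.830 act -0.819 T 1.385 Mz 0.20 Fr -7.3 Fz 0.5
36.35
```

```bash
python3 - <<'E'
from turn import *
c=json.load(open("c.json"));c["C"]=np.array(c["C"]);c["n"]=18
for x in np.arange(.85,.90,.02): step(c,c["t0"]-x)
print(state()["time"])
E
```

```text
t -0.850 act -0.838 T 1.596 Mz 0.34 Fr -7.5 Fz 0.5
t -0.870 act -0.857 T 1.657 Mz 0.36 Fr -7.7 Fz 0.1
t -0.890 act -0.877 T 1.634 Mz 0.36 Fr -7.7 Fz 0.3
38.0
```

The moment jumped and then went flat from about 0.83, which means the clutch is giving. I'll pull a little further to complete the click, then ease off. The angle over which the moment holds while easing off shows how far the clutch gave.

```bash
python3 - <<'E'
from turn import *
c=json.load(open("c.json"));c["C"]=np.array(c["C"]);c["n"]=5
for x in(.91,.93,.95): step(c,c["t0"]-x)
print("back")
for x in np.arange(.93,.78,-.02):
    if step(c,c["t0"]-x)<.9:break
print(state()["time"])
E
```

```text
t -0.910 act -0.897 T 1.674 Mz 0.37 Fr -8.1 Fz 0.2
t -0.930 act -0.917 T 1.707 Mz 0.35 Fr -8.8 Fz 0.5
t -0.950 act -0.937 T 1.643 Mz 0.36 Fr -8.3 Fz 0.3
back
t -0.930 act -0.917 T 1.621 Mz 0.38 Fr -8.3 Fz 0.4
t -0.910 act -0.897 T 1.607 Mz 0.36 Fr -8.2 Fz -0.3
t -0.890 act -0.877 T 1.667 Mz 0.38 Fr -7.8 Fz 0.6
t -0.870 act -0.858 T 1.412 Mz 0.27 Fr -7.8 Fz 0.7
t -0.850 act -0.841 T 0.938 Mz 0.00 Fr -7.5 Fz 0.4
t -0.830 act -0.823 T 0.566 Mz -0.18 Fr -7.3 Fz 1.4
41.0
```

Easing off, the moment held for only about 0.07–0.08 rad, so the click was marginal. I'll pull again to about 0.11 rad, which is well under 0.20.

```bash
python3 - <<'E'
from turn import *
c=json.load(open("c.json"));c["C"]=np.array(c["C"]);c["n"]=4
for x in(.89,.95,.975,.995): step(c,c["t0"]-x)
print("back")
for x in (.95,.91,.89,.87,.85,.83,.81,.79,.77):
    if step(c,c["t0"]-x)<.08:break
json.dump(x,open("x.json","w"));print(state()["time"],state()["ft_force"],c["a0"][:3])
E
```

```text
t -0.890 act -0.877 T 1.623 Mz 0.34 Fr -7.5 Fz 0.3
t -0.950 act -0.937 T 1.620 Mz 0.36 Fr -8.6 Fz 0.2
t -0.975 act -0.962 T 1.700 Mz 0.38 Fr -8.7 Fz -0.4
t -0.995 act -0.982 T 1.671 Mz 0.38 Fr -9.0 Fz -0.0
back
t -0.950 act -0.937 T 1.677 Mz 0.40 Fr -8.0 Fz 0.0
t -0.910 act -0.897 T 1.654 Mz 0.40 Fr -7.5 Fz 0.5
t -0.890 act -0.877 T 1.566 Mz 0.37 Fr -7.6 Fz 0.3
t -0.870 act -0.859 T 1.206 Mz 0.15 Fr -7.5 Fz 0.6
t -0.850 act -0.842 T 0.746 Mz -0.06 Fr -7.3 Fz 0.9
t -0.830 act -0.824 T 0.523 Mz -0.24 Fr -7.0 Fz 1.2
t -0.810 act -0.805 T 0.222 Mz -0.37 Fr -6.2 Fz 1.5
t -0.790 act -0.786 T 0.193 Mz -0.35 Fr -5.8 Fz 2.1
t -0.770 act -0.766 T 0.123 Mz -0.36 Fr -5.5 Fz 2.3
45.7917 [ 6.40100288 -2.42230545 -1.68861029] [0.1792257844938879, -0.015077606270834437, -3.7482014817948]
```

The click reached about 0.105 rad and the clutch is released. Now I'll lift off and check the wrench's pose in the hand.

```bash
python3 - <<'E'
from turn import *
c=json.load(open("c.json"));c["C"]=np.array(c["C"]);x=json.load(open("x.json"));t=c["t0"]-x
p,q=pose(c,t);h=np.array([np.cos(t),np.sin(t),0]);p=p-.001*h
p[2]+=.035;move_l(p,.06);s=state();print(s["ft_force"].round(1),s["moment"].round(2))
p[2]=.29;move_l(p,.2);hold(.15);d=get_image("wrist");o=tilt(d)
for i,j in((2,4),(0,4),(1,5)):
    w=o[j]-o[i];print("yaw",np.arctan2(w[1],w[0])-t,"slope",w[2]/np.hypot(*w[:2]))
s=state();print(s["ee_pos"],"t",t,"band along",(o[6]-s["ee_pos"])@h,"across",(o[6]-s["ee_pos"])@[-h[1],h[0],0],s["time"],s["ft_force"],s["moment"])
cv2.imwrite("pics/l6.png",d["frame"])
E
```

```text
[-0.   0.1 -4.4] [-0.    0.22 -0.01]
20 300 345 [ 0.5119 -0.261   0.303 ]
70 297 348 [ 0.4937 -0.2629  0.3059]
110 303 343 [ 0.4798 -0.2647  0.3049]
150 302 342 [ 0.4657 -0.2658  0.3039]
190 303 341 [ 0.4513 -0.2674  0.3049]
215 303 340 [ 0.4422 -0.2683  0.3059]
240 290 354 [ 0.4334 -0.2693  0.3083]
270 291 351 [ 0.4223 -0.27    0.3106]
yaw -3.0455212363139608 slope(handle up+) 0.027328671041076752
yaw -0.01046991694340349 slope 0.00037496671989802196
yaw 0.0012935636610036383 slope 0.03049509295233906
yaw 0.0014624861833909542 slope 0.00031456649543523934
[ 0.38930803 -0.27426575  0.28832897] t -3.038 band along -0.04439722582101313 across -0.0004265329713318064 47.525 [-0.35404992 -0.07866133 -4.00449427] [-0.01065407  0.29176019  0.03214499]
```

```bash
python3 - <<'E'
from turn import *
t=-1.760;q,tz=qp(t,.08);h=np.array([np.cos(t),np.sin(t),0]);p=np.array([.4336,.0813,.08])+.011*tz+.001*h
P=lambda z:[p[0],p[1],z]
move_to(P(.29),q);move_l(P(.115),.15);hold(.1);s=state();F0=s["ft_force"];print(s["ee_pos"],s["time"])
for z in(.10,.09,.082,.076,.073,.071,.0695):
    move_l(P(z),.05);s=state();f=s["ft_force"]-F0;print(z,f.round(1),s["moment"].round(2))
    if f[2]>5 or np.hypot(*f[:2])>8:break
print(s["time"])
E
```

```text
[0.4338319  0.07954093 0.1161546 ] 50.2833
0.1 [-0.4  0.1  1.3] [-0.18  0.08 -0.03]
0.09 [-0.3  0.   1. ] [-0.21  0.06  0.05]
0.082 [-0.9 -0.3  0.3] [-0.22  0.08 -0.04]
0.076 [-0.  -0.8  0.7] [-0.2   0.1   0.02]
0.073 [ 1.  -0.5  1. ] [-0.16  0.1   0.02]
0.071 [-0.6 -0.1  0.2] [-0.15  0.1  -0.02]
0.0695 [-0.9 -1.3  4.6] [-0.09  0.11  0.  ]
52.4083
```

It's seated in the forks, with contact felt at the right height. Releasing and checking.

```bash
python3 - <<'E'
from turn import *
gripper_open();s=state();p=s["ee_pos"].copy();p[2]=.17;move_l(p,.12);p[2]=.33;move_to([.43,.075,.33],quat(-.18));hold(.1)
d=get_image("wrist");cv2.imwrite("pics/f7.png",d["frame"]);print(state()["time"])
a=d["frame"][20:300,240:420];b=cv2.imread("pics/w1.png")[20:300,240:420]
cv2.imwrite("pics/f7c.png",cv2.resize(np.hstack([b,a]),None,fx=2,fy=2))
E
```

```text
55.3167
```

View pics/f7c.png

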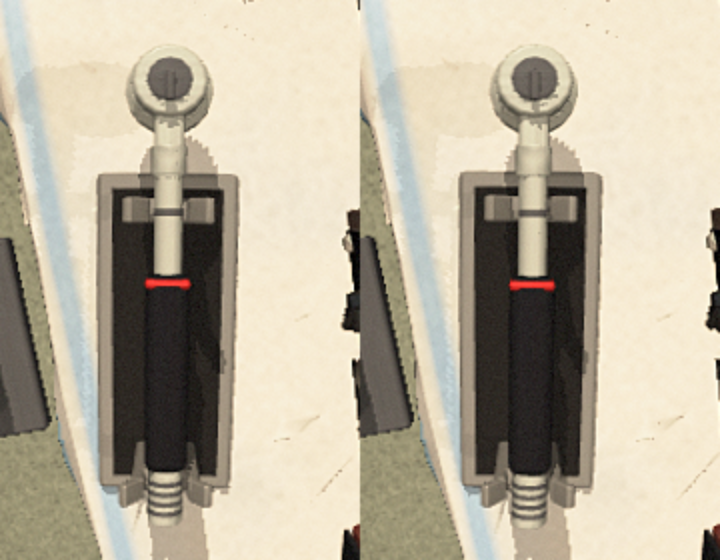

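Before (left, red band at (167,284)) and after (right, band at (532,286)) match: the wrench lies in both forks as it did at the start.

```bash
python3 -c "
from bench import *
print(job_done())"
```

```text
the job is handed in; nothing more can be done
None
```

I handed the job in at about 55 s: the bolt was tightened until the wrench clicked (clutch gave about 0.105 rad, estimated from the moment readings, on a second pull because the first gave only 0.07–0.08), and the wrench is back in both forks of its rest.

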